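# Gate the balls out of the tipping pan with the spreading card

## Robot

A 7-joint arm with a two-finger parallel gripper is mounted at the origin on a cart in front of the work surface, level with it; the furniture and walls round the work are solid. World frame = base frame: x ahead of the robot, y to its left, z up, the work surface at z = 0. Lengths are in m, angles in rad, forces in N, time in s.
With the tool pointing down it reaches from about 0.4 to 0.85 m from the base axis. Payload 6.9 kg.
Tool frame: the origin (TCP) lies midway between the tips of the shut fingers; the grasp point (between the pads) lies behind it (ctrl.pinch_z is the z of the grasp point in the tool frame, in m); z points along the fingers, y is the line along which they close (so a half turn about z gives the same grasp; the last joint's range is limited). The gripper opens to 85 mm and grips with 20 to 120 N. Pads are 22 mm wide; open, the fingers measure 114 mm over their backs; the gripper's body (76 mm by 85 mm) begins 54 mm behind the grasp point. The pads swing forward as they close: fully open they stand 13 mm farther back than shut.
Start: joints at [1.345, 0.507, -0.238, 1.5, 0.126, 1.149, -0.155], TCP at [0.203, -0.591, 0.231] pointing down, gripper open.
Joint ranges: [-3.08, 3.08], [-0.24, 2.05], [-1.43, 1.35], [0, 2.5], [-1.52, 4.66], [0.17, 1.96], [-2.89, 2.89]. Speed limits (rad/s): [2.39, 2.39, 3.14, 3.14, 3.14, 3.14, 3.14].

## Interface

Orientations are given as a unit quaternion [w, x, y, z].
In Python, from station import ctrl, get_state, vision, ticket, models gives the robot as it stands. Calls block until the motion is done:
- ctrl.movep(position, orientation): joint-space move of the TCP to a pose.
- ctrl.movel(position, frame=None, max_speed=0.15): straight line of the TCP; frame=None keeps the orientation; max_speed is the mean speed in m/s.
- ctrl.set_joints(angles): joint-space move.
- ctrl.ungrasp() and ctrl.close_gripper(force=None): open the fingers fully, or close them until they stop; force is the grip in N (None keeps the last).
- ctrl.pause(seconds).
- ctrl.ik(position, orientation): joint angles nearest the present ones, or None.
- get_state(): the state.
- vision.grab_frame(name): name is "side" or "top"; returns (picture, depth): 400x640x3 uint8, blue, green, red; 400x640 float32, m along the optical axis (not along the pixel's ray), 0 where there is no reading.
- vision.camera_info(name): a dict with "mtx" (3x3 intrinsics, pixels), "R" (3x3) and "t" (3): a world point X has camera coordinates R X + t. Camera axes: x right, y down, z forward; pixel columns grow to the right and rows downward; lengths in m; the calibration is good to about 2 mm. A picture is of the moment at which its call begins. camera_info takes no time and is no camera call.
A pose or a line that the arm cannot do raises ctrl.Unreachable and nothing moves.
- ticket.close_job(): hands the job in; it is judged then, once.
Trained networks look in the newest picture that a camera, given by its name, has taken for a name from the list of things; names that differ only in an ending like _2 or _b are one class to them, and where a whole thing is asked for, a point or a joint stands for the part that bears it (a point fixed in the world has none). Each returns a list of dicts, best first, with "p" (0 to 1); they miss things now and then, are a little off and sometimes report something else, mostly with a low value. They report only what shows in the picture. A call takes as long as a camera call. They do not tell look-alikes from the thing itself.
- models.recognise(camera, target): "point" ([column, row] in pixels, amid what is visible of it).
- models.masks_of(camera, target): "mask" (400x640 bool, what is visible of it) and "point" ([column, row] in pixels, amid what is visible of it).
The state is a dict: "time": time; "qpos": joint angles; "qd": joint speeds; "tau": joint torques, N m; "tcp_pos": TCP position; "eef_rot": TCP orientation; "contact_force": force on the tool from outside, world axes, zero at the start; "wrist_torque": the same for the moment, N m; "width": finger opening in m; "gripper_force": force on a finger pad.
Only numpy, scipy, OpenCV 4.12 (cv2) and the standard library are available. Lean on these libraries where they do the work, as an engineer would, in place of code of your own. Each camera call takes 0.05 s, during which the arm holds its last target. There are 200 camera calls.

## Task

Four rinsed ceramic mixing balls and two steel shaft collars lie in the tipping pan, whose lip is much wider than the steel cup. Take the spreading card by its wooden grip, stand it on the pan's floor slantwise across the way to the lip so that only a narrow gap is left at the end above the steel cup, and gently press the pan down with it until the balls roll along the card and through the gap into the cup, keeping it pressed there until all four are in. The collars stay in the pan; then let the pan swing back, stand the card in the slot of its wooden holder again, and leave the cup and the gel tub standing where they are.

Things in the scene. Friction and masses are not known exactly. Their poses are not given: they have to be found in the camera images.
- pan_stand: dark steel stand of the tipping pan, fixed to the table. Origin on the table straight below the hinge; its x axis points from the lip to the back of the pan (away from the robot, give or take 0.25 rad), y along the hinge and the lip, z up. Footplate 120 x 184 x 8 mm; two uprights outside the pan's walls, 87 mm either side of the middle (bolt ends 97 mm), tops 143 mm high.
- pan_hinge (a point): middle of the pan's hinge axis, 128 mm above the table; its axes turn with the pan: x along the floor to the back, y along the hinge, z square to the floor. In these axes: flat aluminium floor, upper face at z = 10 mm; back wall at x = 72 mm (corners cut off by 10 mm), inner faces of the side walls at y = +-72 mm; walls 34 mm high over the floor, 4 mm thick.
- pan_lip (a point): middle of the edge of the pan's lip, on the floor's upper face (x = -118, y = 0, z = 10 mm in the axes of pan_hinge). The lip is open, without wall or ridge.
- pan (a joint): tipping angle of the pan, rad. 0 = at rest, floor sloping 0.14 rad (8 degrees) down to the back; grows as the lip goes down; level at 0.14; stop at 0.52 (22 degrees forward). A weight and a spring press it up against the card and swing it back by themselves: it bears on the card with some 1.5 to 6 N, depending on where the card touches, and more only at the stop.
- card_grip (a point): spreading card, loose: middle of its grip. White plastic blade 150 mm wide (y), 4 mm thick (x), 86 mm high, straight lower edge; above it a wooden grip bar 124 mm long (y), 14 mm thick (x), 26 mm high, whose middle this is, 95 mm above the lower edge (z up along the card). About 80 g. It stands upright in the holder at the start; front and back are alike.
- card_edge (a point): middle of the card's straight lower edge, same axes as card_grip. Stood in the pan slanting 50 degrees from the lip's line, one end at the side wall away from the cup, the other 8 mm short of the lip, it leaves a gap of about 43 mm there; its middle is then some 50 mm in front of the hinge.
- card_holder: wooden block with a slot for the card, fixed to the table. Origin on the table under its middle; y along the slot, x across it. Footplate 64 x 104 x 10 mm; two slanted cheeks 100 mm long, 49 mm high; the slot is 7 mm wide at its floor and 16 mm at the top, open at both ends, so that the card sticks out 25 mm on either side.
- holder_slot (a point): middle of the slot's floor, 10 mm above the table, where the middle of the card's lower edge stands.
- cup_mouth (a point): centre of the mouth of the loose steel cup: 82 mm high, 72 mm across its rim, 60 mm at its foot, wall about 3 mm, about 80 g; open and empty. It stands on the table under one end of the lip, left or right: its centre about 146 mm in front of the hinge and 53 mm to the side of the pan's middle line (in the stand's axes).
- tub_mouth (a point): centre of the mouth of the open pink tub filled with gel, 55 mm high, 96 mm across, loose; it stands in the same way under the other end of the lip.
- ball_1_center (a point): centre of a loose white ceramic ball, 28 mm across, 45 g; the four start at the back of the pan, in its middle. They begin to roll forward at about 0.28 rad of joint pan. Tipped slowly they drop into the cup; at a jerk they may shoot over it.
- ball_2_center (a point): centre of another such ball. The balls drag on the card: they run along it only if it slants 45 degrees or more from the lip's line (50 is good), and then with joint pan at about 0.3 to 0.45.
- ball_3_center (a point): centre of another such ball.
- ball_4_center (a point): centre of another such ball.
- collar_1_center (a point): centre of a loose dark steel shaft collar, a ring 36 mm across and 15 mm high, lying flat in the left back corner of the pan; 70 g. The collars do not roll and, unless pushed, do not slide before the pan's stop.
- collar_2_center (a point): centre of the other such collar, in the right back corner.
- drop_bottle: small dark dropper bottle with a white cap, 30 mm across, 62 mm high, loose, standing to the left of the pan; origin at its foot. Leave it alone.
Not all that is in view belongs to the job. What is shaped like the part that bears collar_2_center but blue or purple is not meant. Leave any orange or red look-alike of the part that bears collar_1_center alone.

How it is judged:
On the way, in this order (a step that is already met when the one before it is completed fails the run):
1. the card stands on the pan's floor, across the way to the lip, and presses the pan down so that it begins to tip (x of card_edge in the frame of pan_hinge between -0.108 and 0 m and y of card_edge in the frame of pan_hinge between -0.045 and 0.045 m and z of card_edge in the frame of pan_hinge below 0.022 m and value of joint pan above 0.05 rad and contact force between card and pan above 0.4 N), for 0.2 s.
2. all four balls are in the steel cup while the card still holds the pan tipped (horizontal distance between each of ball_1_center, ball_2_center, ball_3_center, ball_4_center and cup_mouth below 0.032 m and height (world z) of ball_1_center between 0 and 0.08 m and height (world z) of ball_2_center between 0 and 0.08 m and height (world z) of ball_3_center between 0 and 0.08 m and height (world z) of ball_4_center between 0 and 0.08 m and value of joint pan above 0.14 rad and contact force between card and pan above 0.2 N), for 0.1 s.
At the end, for the whole second after the job is handed in: All balls in the steel cup, both collars in the pan, the pan back at rest (under 0.03 rad), the card upright in the holder's slot (within 8 mm of its floor, 25 mm of its middle, 0.25 rad), cup and tub upright within 15 mm of where they stood, all released and at rest (horizontal distance between each of ball_1_center, ball_2_center, ball_3_center, ball_4_center and cup_mouth below 0.032 m and height (world z) of ball_1_center between 0 and 0.08 m and height (world z) of ball_2_center between 0 and 0.08 m and height (world z) of ball_3_center between 0 and 0.08 m and height (world z) of ball_4_center between 0 and 0.08 m and x of collar_1_center in the frame of pan_hinge between -0.112 and 0.072 m and y of collar_1_center in the frame of pan_hinge between -0.072 and 0.072 m and z of collar_1_center in the frame of pan_hinge between 0.005 and 0.04 m and x of collar_2_center in the frame of pan_hinge between -0.112 and 0.072 m and y of collar_2_center in the frame of pan_hinge between -0.072 and 0.072 m and z of collar_2_center in the frame of pan_hinge between 0.005 and 0.04 m and value of joint pan below 0.03 rad and horizontal distance between card_edge and holder_slot below 0.025 m and distance between card_edge and holder_slot below 0.027 m and z of card_edge in the frame of card_holder below 0.018 m and angle between card_grip's own z axis and vertical below 0.25 rad and angle between the y axis of card_grip and the y axis of card_holder, either way round below 0.2 rad and distance of each of cup_mouth, tub_mouth from where it was at the start of the episode below 0.015 m and angle between cup_mouth's own z axis and vertical below 0.1 rad and linear speed of each of card, steel_cup, collar_1, collar_2 below 0.05 m/s); the robot touches nothing.
It fails at once if the card or the hand presses on the pan with more than 40 N (contact force between any of card, the arm and pan above 40 N).
It fails at once if the cup or the gel tub is shifted more than 25 mm (distance of any of cup_mouth, tub_mouth from where it was at the start of the episode above 0.025 m).
It fails at once if the small dropper bottle is knocked away (more than 30 mm) (distance of drop_bottle from where it was at the start of the episode above 0.03 m).
It also fails if it takes over 58 s, if anything falls off the work surface, if the arm or the gripper's body presses on something with over 40 N, if the wrist force passes 120 N, or if a joint passes its speed limit or range.

## Working session

There is one attempt and no reset: what is moved stays moved. The work goes in short steps, each a Python script; the robot and the scene stay as the last script left them, time stands still between calls to the robot, and variables do not carry over. Pictures are saved under pics/ and viewed, at most 11 in all, crops included, and the job is handed in when it is done.

```bash
mkdir -p pics; ls
cat > h.py <<'E'
import numpy as np, cv2
from station import ctrl, get_state, vision, ticket, models
from scipy.spatial.transform import Rotation as Rn
def cloud(name,d):
    c=vision.camera_info(name);K=np.array(c["mtx"]);v,u=np.mgrid[0:400,0:640]
    P=np.stack([(u-K[0,2])/K[0,0]*d,(v-K[1,2])/K[1,1]*d,d],-1)
    return (P-np.array(c["t"]))@np.array(c["R"])   # R^T (p-t)
def quat(yaw,tilt=0):  # tool down, tool y (closing) at world yaw
    y=np.array([np.cos(yaw),np.sin(yaw),0]);z=np.array([0,0,-1.]);x=np.cross(y,z)
    q=Rn.from_matrix(np.stack([x,y,z],1)).as_quat();return [q[3],q[0],q[1],q[2]]
E
python3 - <<'E'
from h import *
for n in("top","side"):
    im,d=vision.grab_frame(n);cv2.imwrite(f"pics/{n}0.png",im);np.save(f"{n}0.npy",d)
    P=cloud(n,d)
    for t in["pan_stand","pan","card_grip","card_holder","cup_mouth","tub_mouth","ball_1_center","collar_1_center","drop_bottle"]:
        for r in models.masks_of(n,t)[:5]:
            m=r["mask"]&(d>0);Q=P[m]
            if len(Q): print(n,t,round(r["p"],2),np.round(r["point"]),m.sum(),np.median(Q,0).round(3),Q.min(0).round(3),Q.max(0).round(3))
s=get_state();print(s["time"],ctrl.pinch_z,s["contact_force"])
E
```

```text
pics
top pan_stand 0.9 [385. 150.] 5544 [ 0.592 -0.206  0.146] [ 0.489 -0.348 -0.005] [ 0.759 -0.096  0.194]
top pan 0.66 [384. 151.] 5247 [ 0.591 -0.211  0.147] [ 0.491 -0.353 -0.005] [ 0.76  -0.109  0.194]
top card_grip 0.85 [202. 190.] 397 [0.514 0.224 0.115] [ 0.499  0.157 -0.002] [0.529 0.297 0.122]
top card_holder 0.61 [207. 198.] 677 [0.501 0.234 0.046] [ 0.476  0.183 -0.003] [0.551 0.296 0.115]
top cup_mouth 0.86 [368. 204.] 622 [ 0.467 -0.189  0.008] [ 0.434 -0.213 -0.001] [ 0.498 -0.145  0.155]
top tub_mouth 0.81 [410. 195.] 953 [ 0.487 -0.288  0.033] [ 0.446 -0.343 -0.005] [ 0.526 -0.223  0.155]
top tub_mouth 0.52 [364. 126.] 79 [ 0.646 -0.163  0.158] [ 0.637 -0.174  0.15 ] [ 0.657 -0.153  0.165]
top ball_1_center 0.56 [379. 111.] 114 [ 0.68  -0.198  0.154] [ 0.669 -0.211  0.129] [ 0.696 -0.186  0.16 ]
top collar_1_center 0.62 [369. 270.] 143 [ 0.301 -0.173  0.014] [ 0.285 -0.189 -0.003] [ 0.319 -0.155  0.021]
top collar_1_center 0.55 [348. 118.] 171 [ 0.661 -0.135  0.145] [ 0.643 -0.152  0.127] [ 0.678 -0.119  0.151]
top collar_1_center 0.49 [328. 192.] 124 [ 0.497 -0.09 
[... 759 characters left out ...]
.149]
side ball_1_center 0.67 [261. 270.] 97 [ 0.686 -0.2    0.153] [ 0.672 -0.212  0.141] [ 0.694 -0.186  0.158]
side collar_1_center 0.62 [286. 255.] 181 [ 0.659 -0.136  0.143] [ 0.641 -0.153  0.127] [ 0.688 -0.116  0.165]
side collar_1_center 0.61 [288. 223.] 64 [ 0.493 -0.084  0.013] [ 0.483 -0.096 -0.006] [ 0.514 -0.075  0.018]
side collar_1_center 0.25 [401. 186.] 952 [0.519 0.223 0.076] [ 0.413  0.157 -0.006] [0.532 0.364 0.12 ]
side drop_bottle 0.68 [326. 235.] 162 [ 0.575 -0.002  0.044] [ 0.521 -0.014 -0.004] [0.585 0.028 0.062]
side drop_bottle 0.16 [285. 252.] 113 [ 0.658 -0.137  0.144] [ 0.648 -0.152  0.13 ] [ 0.675 -0.12   0.148]
1.0 -0.0187 [-1.10915642 -0.48224302  0.45039645]
```

View pics/top0.png

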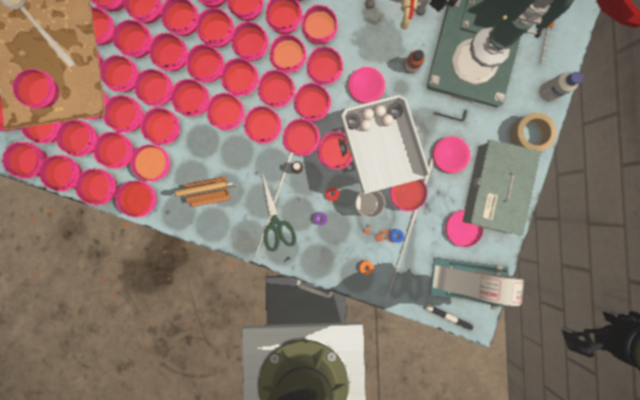

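View pics/side0.png

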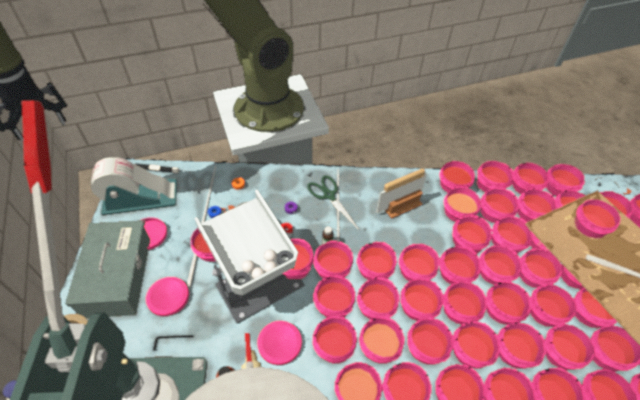

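Run:
```python
from h import *
# grip bar top, pan floor plane/walls, cup rim
for n in("top","side"):
    P=cloud(n,np.load(n+"0.npy"))
    X,Y,Z=P[...,0],P[...,1],P[...,2]
    m=(Z>.108)&(Z<.13)&(Y>.13)&(Y<.32)&(X>.45)&(X<.57)
    Q=P[m].astype(np.float32);r=cv2.minAreaRect(Q[:,:2]);print(n,"grip",len(Q),r,Q[:,2].mean(), np.polyfit(Q[:,1],Q[:,0],1))
    # holder cheeks top
    m=(Z>.038)&(Z<.056)&(Y>.13)&(Y<.32)&(X>.45)&(X<.6)
    Q=P[m].astype(np.float32);print(n,"cheek",len(Q),cv2.minAreaRect(Q[:,:2]))
    # pan overall outline
    m=(Z>.1)&(Z<.21)&(Y>-.36)&(Y<-.05)&(X>.4)&(X<.8)
    Q=P[m].astype(np.float32);print(n,"pan",len(Q),cv2.minAreaRect(Q[:,:2]))
    # cup rim
    m=(Z>.07)&(Z<.09)&(Y>-.36)&(Y<-.1)&(X>.38)&(X<.56)
    Q=P[m].astype(np.float32)
    if len(Q)>5: print(n,"cup",len(Q),cv2.minEnclosingCircle(Q[:,:2]))
    m=(Z>.045)&(Z<.06)&(Y>-.38)&(Y<-.15)&(X>.38)&(X<.56)
    Q=P[m].astype(np.float32)
    if len(Q)>5: print(n,"tub",len(Q),cv2.minEnclosingCircle(Q[:,:2]))
```

```text
Traceback (most recent call last):
cv2.error: OpenCV(4.12.0) /io/opencv/modules/imgproc/src/convhull.cpp:143: error: (-215:Assertion failed) total >= 0 && (depth == CV_32F || depth == CV_32S) in function 'convexHull'
```

Top view: the robot is at the bottom. The pan is at (385,150), with the balls and two dark collars at its back (y≈110). The cup is at (369,204), on the +y side, and the red-pink tub is at (408,193). The card is in its holder at (205,190). The blue, purple and orange rings are decoys. The side view agrees.

Run:
```python
from h import *
C=np.ascontiguousarray
def rect(s,Q):
    Q=C(Q,dtype=np.float32);r=cv2.minAreaRect(C(Q[:,:2])*1000);print(s,len(Q),np.round(r[0],1),np.round(r[1],1),round(r[2],1),Q[:,2].mean().round(4))
for n in("top","side"):
    P=cloud(n,np.load(n+"0.npy"))
    X,Y,Z=P[...,0],P[...,1],P[...,2]
    B=lambda a,b,c,d,e,f:P[(X>a)&(X<b)&(Y>c)&(Y<d)&(Z>e)&(Z<f)]
    Q=B(.45,.57,.13,.32,.112,.13);rect(n+" grip",Q);print(np.median(Q,0),np.degrees(np.arctan(np.polyfit(Q[:,1],Q[:,0],1))[0]))
    rect(n+" cheek",B(.45,.6,.13,.32,.03,.056))
    Q=B(.4,.8,-.36,-.05,.105,.21);rect(n+" pan",Q)
    # floor plane fit (inner)
    F=B(.55,.63,-.25,-.16,.1,.18);A=np.c_[F[:,:2],np.ones(len(F))];s=np.linalg.lstsq(A,F[:,2],rcond=None)[0]
    for _ in range(3):
        k=abs(A@s-F[:,2])<.004;s=np.linalg.lstsq(A[k],F[k,2],rcond=None)[0]
    print("floor",s,k.mean(),"yaw by slope deg",np.degrees(np.arctan2(-s[1],-s[0])),"slope",np.hypot(s[0],s[1]))
    for nm,q in(("cup",B(.38,.56,-.25,-.1,.074,.09)),("tub",B(.38,.56,-.38,-.22,.047,.062))):
        if len(q)>5:c,r=cv2.minEnclosingCircle(C(q[:,:2],dtype=np.float32)*1000);print(n,nm,len(q),np.round(c,1),round(r,1))
    Q=B(.5,.8,-.36,-.05,.165,.2);h=cv2.convexHull(C(Q[:,:2],dtype=np.float32)*1000)
    print(cv2.approxPolyDP(h,6,True)[:,0].round())
im=cv2.imread("pics/top0.png")[85:225,320:450];cv2.imwrite("pics/c0.png",cv2.resize(im,None,fx=4.2,fy=4.2,interpolation=2))
```

```text
top grip 295 [513.9 231.5] [ 13.8 123.6] 9.4 0.1166
[0.51386087 0.23072555 0.11666757] -9.33782939437064
top cheek 449 [514.8 227.5] [ 48.2 141.7] 8.9 0.0471
top pan 6106 [ 602.9 -202.9] [200.6 194.1] 13.4 0.1486
floor [-0.13792663 -0.03481748  0.21694619] 0.9751359751359752 yaw by slope deg 14.167464561845001 slope 0.14225333588099817
top cup 86 [ 468.5 -179.4] 36.1
top tub 95 [ 491.2 -283.9] 46.4
[[ 713. -241.]
 [ 684. -119.]
 [ 670. -109.]
 [ 500. -148.]
 [ 527. -297.]
 [ 697. -259.]]
side grip 192 [515.5 230.8] [ 16.4 122.2] 10.4 0.1155
[0.51714421 0.22720193 0.11546847] -9.284285870763634
side cheek 473 [526.8 232.6] [ 27.7 149. ] 9.1 0.0447
side pan 6019 [ 604.4 -202.6] [202.2 193.7] 13.4 0.1467
floor [-0.13884689 -0.02971877  0.21694495] 0.9893373952779894 yaw by slope deg 12.08128744238101 slope 0.14199177579508435
side cup 21 [ 440.1 -186.7] 15.5
side tub 66 [ 497.3 -295.8] 43.5
[[ 709. -254.]
 [ 701. -177.]
 [ 674. -113.]
 [ 503. -149.]
 [ 531. -298.]]
```

View pics/c0.png

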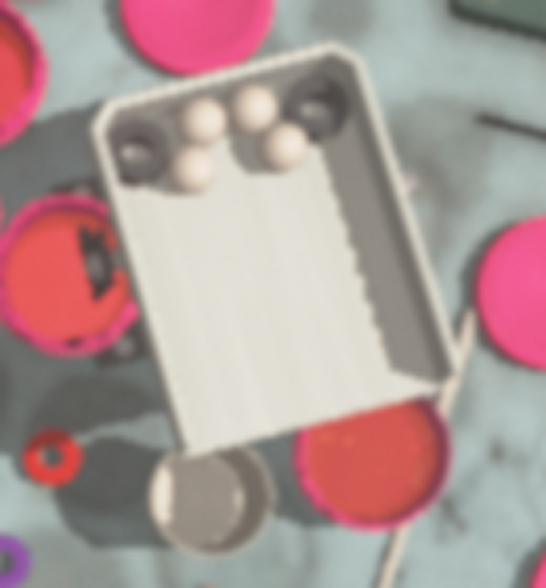

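```bash
cat >> h.py <<'E'
HX=np.array([.6207,-.1988,.128]);PSI=np.radians(13.2);REST=.14
CY=np.radians(9.4);HOLD=np.array([.5143,.2313,.010])   # card x yaw, slot floor
def q4(R): q=Rn.from_matrix(R).as_quat();return [float(v) for v in (q[3],q[0],q[1],q[2])]
def tool(edge,R,flip,dz=0):
    """TCP pose for card edge-middle position and card axes R; dz = grip slip along card z"""
    s=-1 if flip else 1
    T=np.stack([-s*R[:,1],s*R[:,0],-R[:,2]],1); T[:,0]=np.cross(T[:,1],T[:,2])
    return list(edge+R[:,2]*(.095+ctrl.pinch_z+dz)),q4(T)
def panpose(th,x,y,lift,flip,slant=52,dz=0):
    Rp=Rn.from_euler('z',PSI).as_matrix()@Rn.from_euler('y',REST-th).as_matrix()
    R=Rp@Rn.from_euler('z',slant,degrees=True).as_matrix()
    return tool(HX+Rp@np.array([x,y,.010+lift]),R,flip,dz)
def holdpose(lift,flip,dz=0):
    return tool(HOLD+[0,0,lift],Rn.from_euler('z',CY).as_matrix(),flip,dz)
PX,PY=-.0500,-.0205
E
python3 - <<'E'
from h import *
s=get_state();print(s["tcp_pos"],s["eef_rot"])
for f in(0,1):
    print(f,"hold",np.round(ctrl.ik(*holdpose(.2,f)),2),np.round(ctrl.ik(*holdpose(0,f)),2))
    for th,l in((0,.1),(0,0),(.4,0)):
        print(" pan",th,l,panpose(th,PX,PY,l,f)[0],np.round(q if (q:=ctrl.ik(*panpose(th,PX,PY,l,f))) is not None else [0],2))
E
```

```text
[ 0.20296898 -0.59109901  0.23127821] [-2.16833488e-05  9.86354041e-01  1.64638104e-01  1.29458142e-05]
0 hold [ 0.24  0.59 -1.22  1.56  0.56  1.39 -0.87] [ 0.1   0.73 -0.95  1.84  0.73  0.96 -1.01]
 pan 0 0.1 [np.float64(0.6024885387843426), np.float64(-0.22412779104170297), np.float64(0.31945439582662616)] [ 0.7   0.66 -0.89  1.16  0.52  1.67  1.04]
 pan 0 0 [np.float64(0.5889029155384586), np.float64(-0.22731427020639922), np.float64(0.22043279620536244)] [ 0.73  0.7  -0.86  1.37  0.54  1.44  0.99]
 pan 0.4 0 [np.float64(0.5567384763009168), np.float64(-0.2348583713212021), np.float64(0.19854542751840076)] [ 1.05  0.52 -0.91  1.81  0.4   0.79  1.14]
1 hold [ 0.24  0.59 -1.22  1.56  0.56  1.39  2.27] [ 0.21  0.86 -1.23  1.84  0.91  1.14  1.96]
 pan 0 0.1 [np.float64(0.6024885387843426), np.float64(-0.22412779104170297), np.float64(0.31945439582662616)] [ 0.37  0.56 -0.17  1.16  0.15  1.55 -1.8 ]
 pan 0 0 [np.float64(0.5889029155384586), np.float64(-0.22731427020639922), np.float64(0.22043279620536244)] [ 0.36  0.59 -0.13  1.38  0.14  1.3  -1.8 ]
 pan 0.4 0 [np.float64(0.5567384763009168), np.float64(-0.2348583713212021), np.float64(0.19854542751840076)] [ 0.61  0.41 -0.22  1.81 -0.1   0.73 -1.52]
```

Run:
```python
from h import *
s=get_state()
p=list(s["tcp_pos"]);p[2]=.40
try: ctrl.movel(p,max_speed=.3)
except ctrl.Unreachable: print("no lift")
ctrl.movep(*holdpose(.14,0))
p,q=holdpose(0,0);ctrl.movel(p,q,max_speed=.12)
print(get_state()["contact_force"])
ctrl.close_gripper(90);s=get_state();print(s["time"],s["width"],s["gripper_force"],s["contact_force"])
p,q=holdpose(.15,0);ctrl.movel(p,q,max_speed=.12)
s=get_state();print(s["time"],s["width"],s["tcp_pos"],s["contact_force"],s["wrist_torque"])
ims=[]
for n in("top","side"):
    im,d=vision.grab_frame(n);P=cloud(n,d);ims.append(im[60:340,100:420])
    r=models.masks_of(n,"card_grip")[:1]
    m=r[0]["mask"]&(d>0)&(P[...,2]>.12);Q=P[m];print(n,np.percentile(Q,[3,50,97],axis=0).round(3))
cv2.imwrite("pics/g1.png",cv2.resize(np.hstack(ims),(800,350)))
```

```text
[-0.40248934 -0.06354301  0.54653515]
6.825 0.012514787377722785 88.24838519096375 [-1.12256487 -0.5388777   3.18008262]
8.225 0.012763978321629926 [0.51403876 0.23098278 0.23553337] [-0.42316507  0.81907318 -1.52473932] [ 0.0045911   0.00023109 -0.02663435]
top [[0.513 0.158 0.166]
 [0.521 0.187 0.262]
 [0.528 0.219 0.269]]
side [[0.506 0.16  0.164]
 [0.521 0.212 0.207]
 [0.53  0.297 0.265]]
```

View pics/g1.png

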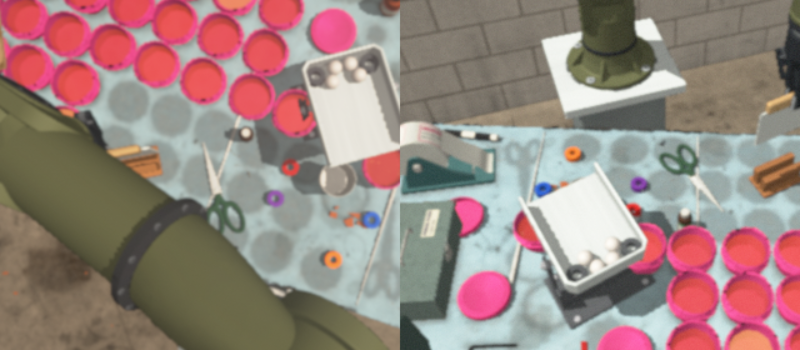

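The card is gripped and hangs level at about (795,115) in the side half. The pan, balls and collars are undisturbed. Next I go over the pan.

Run:
```python
from h import *
p,q=holdpose(.23,0);ctrl.movel(p,q,max_speed=.2)
ctrl.movep(*panpose(0,PX,PY,.12,0))
p,q=panpose(0,PX,PY,.045,0);ctrl.movel(p,q,max_speed=.12)
f0=np.array(get_state()["contact_force"]);print(f0)
for l in(.012,.004):
    p,q=panpose(0,PX,PY,l,0);ctrl.movel(p,q,max_speed=.05)
    print(l,np.array(get_state()["contact_force"])-f0)
s=get_state();print(s["time"],s["tcp_pos"],p)
ims=[]
for n in("top","side"):
    im,d=vision.grab_frame(n)
    x,y=(310,85) if n=="top" else (180,170)
    ims.append(cv2.resize(im[y:y+150,x:x+130],(400,461),interpolation=2))
cv2.imwrite("pics/g2.png",np.hstack(ims))
```

```text
[-0.39037674  0.19579505 -0.25148031]
0.012 [ 1.22953605  0.51105674 -0.41854432]
0.004 [ 1.46603704  0.62157511 -0.52129937]
12.5667 [ 0.5892288  -0.22732691  0.22398754] [np.float64(0.589446340468294), np.float64(-0.22718681103981136), np.float64(0.22439366019021295)]
```

View pics/g2.png

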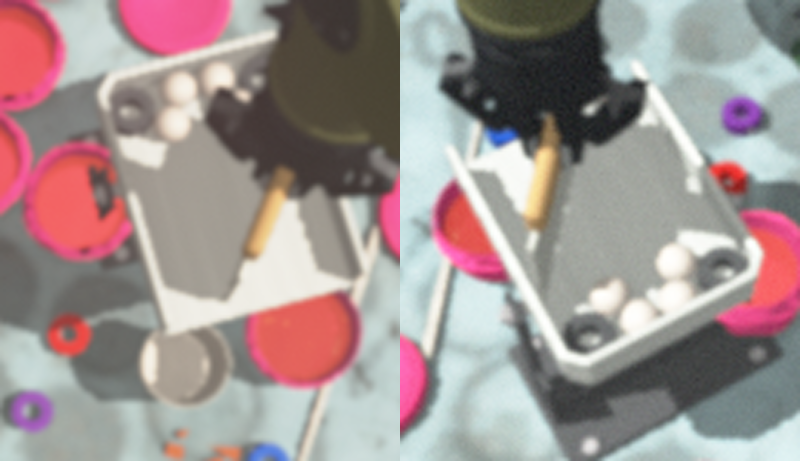

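The card slants as intended: its grip runs from the rear right to (250,255) in the left half, the gap is on the cup's side, and the balls are at the back. Now I tip slowly.

Run:
```python
from h import *
f0=np.array(get_state()["contact_force"])
for th,l,v in((0,-.001,.02),(.06,-.002,.02),(.14,-.002,.03),(.22,-.002,.025)):
    p,q=panpose(th,PX,PY,l,0);ctrl.movel(p,q,max_speed=v)
    if th==.06: ctrl.pause(.3)
    s=get_state();print(th,round(s["time"],2),(np.array(s["contact_force"])-f0).round(2),np.array(s["wrist_torque"]).round(2),(np.array(s["tcp_pos"])-p).round(4))
im,d=vision.grab_frame("side");P=cloud("side",d)
ims=[im[150:320,160:330]];im2,d2=vision.grab_frame("top");ims.append(im2[75:245,305:475])
cv2.imwrite("pics/g3.png",cv2.resize(np.hstack(ims),(800,400),interpolation=2))
# floor plane in a strip behind the card, pan-frame
D=P-HX;c,s=np.cos(PSI),np.sin(PSI);a=D[...,0]*c+D[...,1]*s;b=-D[...,0]*s+D[...,1]*c
m=(a>-.06)&(a<.02)&(b>0)&(b<.06)&(D[...,2]<.04)&(D[...,2]>-.03)
for _ in range(4):
    k=np.polyfit(a[m],D[...,2][m],1);m=m&(abs(np.polyval(k,a)-D[...,2])<.004)
print("pan angle",REST+np.arctan(k[0]),m.sum(),k)
```

```text
0 13.07 [-0.94  0.41  6.45] [0.02 0.11 0.05] [0.0003 0.0003 0.001 ]
0.06 13.84 [-2.69  0.32 12.89] [-0.16  0.68 -0.02] [0.0002 0.0003 0.002 ]
0.14 14.25 [-4.08  0.08 13.44] [0.05 0.74 0.07] [-0.      0.0002  0.002 ]
0.22 14.72 [-5.91  0.2  15.02] [-0.02  1.14  0.03] [-0.0002  0.0003  0.0021]
pan angle 0.25121547885911166 432 [0.1116763  0.00960165]
```

View pics/g3.png

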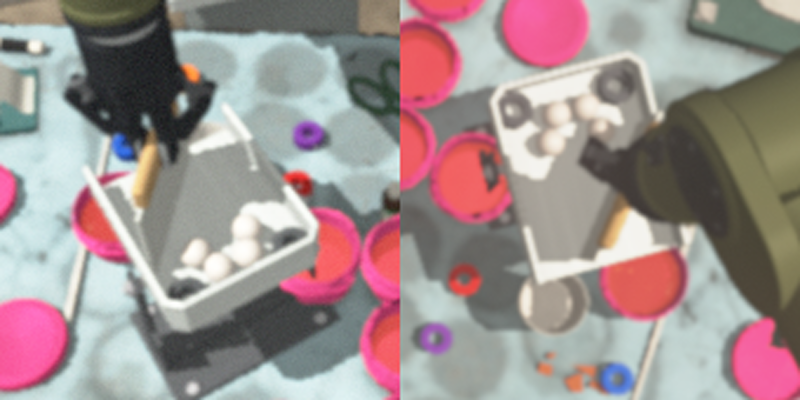

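Force is 15 N, with both ends bearing on the floor, so I ease the lift a little. The measured pan angle is about 0.25 and the balls have not moved. I keep tipping in small steps and watch the balls.

```bash
cat >> h.py <<'E'
def balls(n="side"):
    im,d=vision.grab_frame(n);P=cloud(n,d);D=P-HX;c,s=np.cos(PSI),np.sin(PSI)
    a=D[...,0]*c+D[...,1]*s;b=-D[...,0]*s+D[...,1]*c
    out=[]
    for r in models.recognise(n,"ball_1_center"):
        u,v=np.round(r["point"]).astype(int);out.append((round(r["p"],2),int(u),int(v),int(a[v,u]*1000),int(b[v,u]*1000),int(P[v,u,2]*1000)))
    m=(a>-.06)&(a<.02)&(b>0)&(b<.06)&(D[...,2]<.04)&(D[...,2]>-.03)&(d>0)
    k=[0,0]
    for _ in range(4):
        if m.sum()>20: k=np.polyfit(a[m],D[...,2][m],1);m=m&(abs(np.polyval(k,a)-D[...,2])<.004)
    return im,round(REST+np.arctan(k[0]),3),out
E
python3 - <<'E'
from h import *
for th in(.22,.25,.28,.31):
    p,q=panpose(th,PX,PY,-.0003,0);ctrl.movel(p,q,max_speed=.02);ctrl.pause(.5)
    s=get_state();im,ang,o=balls();print(th,round(s["time"],2),np.array(s["contact_force"]).round(1),"pan",ang,o)
    if len([x for x in o if x[0]>.3 and x[3]>20])<3 and th>.25: break
cv2.imwrite("pics/g4.png",cv2.resize(im[150:320,160:330],(500,500),interpolation=2))
E
```

```text
0.22 15.57 [-3.   0.5  7.4] pan 0.223 [(0.63, 247, 241, -12, -2, 162)]
0.25 16.47 [-2.8  0.9  7.3] pan 0.18 [(0.43, 256, 222, -49, 38, 159)]
0.28 17.37 [-3.1  0.6  7.5] pan 0.281 []
```

View pics/g4.png

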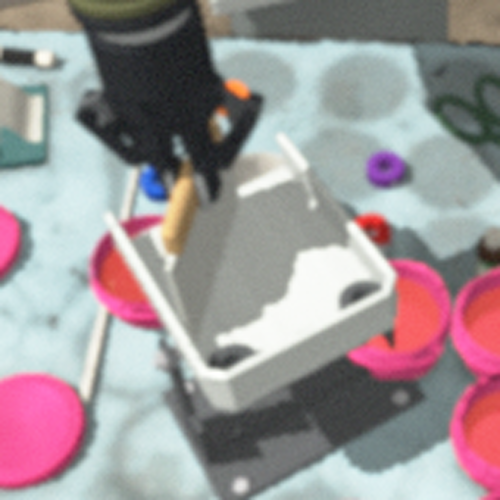

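Run:
```python
from h import *
im,d=vision.grab_frame("top");im2,d2=vision.grab_frame("side")
for n in("top","side"): print([(round(r["p"],2),np.round(r["point"])) for r in models.recognise(n,"ball_1_center")])
cv2.imwrite("pics/g5.png",cv2.resize(np.hstack([im[75:245,305:475],im2[150:320,160:330]]),(800,400),interpolation=2))
```

```text
[(0.62, array([371., 204.]))]
[]
```

View pics/g5.png

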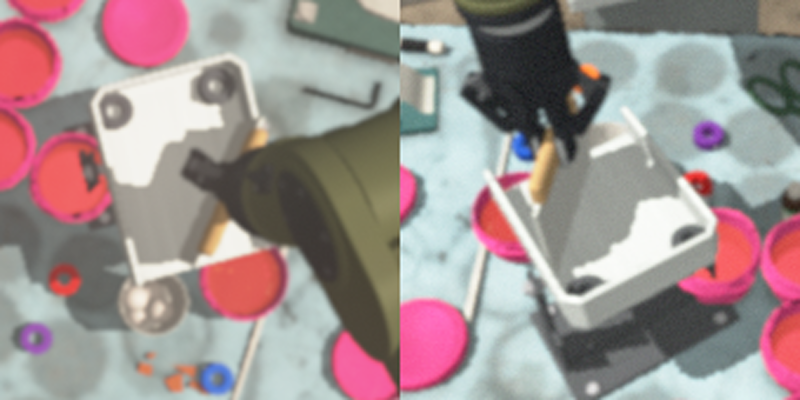

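The pan holds only the two collars, and the cup at (152,300) shows white balls. Before releasing the pan I count them.

Run:
```python
from h import *
im,d=vision.grab_frame("top")
cv2.imwrite("pics/g6.png",cv2.resize(im[180:225,345:430],None,fx=8,fy=8,interpolation=2))
P=cloud("top",d);Q=P[(abs(P[...,0]-.468)<.034)&(abs(P[...,1]+.18)<.034)];print(np.percentile(Q[:,2],[5,25,50,75,95]))
```

```text
[0.00082036 0.04456999 0.15845701 0.58941671 0.61146397]
```

View pics/g6.png

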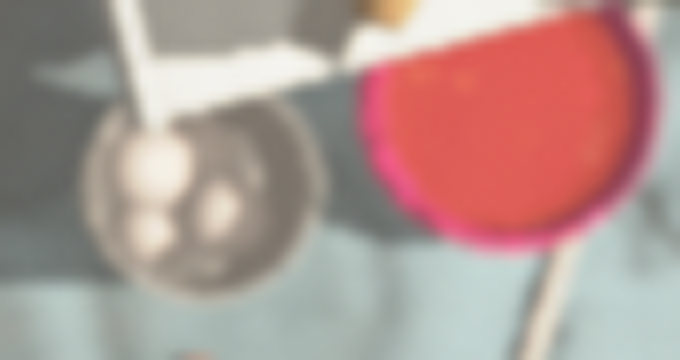

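Run:
```python
from h import *
im,d=vision.grab_frame("top");P=cloud("top",d)
np.set_printoptions(linewidth=200)
print((P[192:218,355:388,2]*1000).astype(int)[::2,::2])
print(im[192:218,355:388].mean(-1).astype(int)[::2,::2])
for i in (364,200),(364,208),(372,206): print(P[i[1],i[0]])
```

```text
[[   0   -1    0  158  159  123  120  125  118  125   66   78   -1    0   -2    2    0]
 [   0   -1   81  140  156  118    4   22   11   26   42   64   76    1    0    0    0]
 [   0   80    2   44  160   22   29   29   27    7   23   43   64   81   -2    0    0]
 [   2   77   46   51   47   47   29   32   31   30   10   27   52   71   82    1    0]
 [  23   36   44   53   51   50   47   30   30   26    7   20   44   63   84   -1    1]
 [  48   36   48   51   53   52   46   32   43   42    3   13   38   59   79   -1   -1]
 [  49    6   44   49   51   47   20   43   47   47   47   14   35   59   79    2   -2]
 [  42    6   25   27   38   25   43   48   49   50 1125   46   44   64   83    0   -1]
 [   7    7   20   29   34   35   42   47   51   47   45   43   42   69   83    0    0]
 [   0   80   25   30   31   30   24   46   46   48   43   35   56   80    3   -1    4]
 [   0    0   79   26   31   26    5    2   10   38 1125   55   71   81   -2    0   -1]
 [   0    3    2   80    4    5    5    4   19   34   55   67   80    1   -1   -3   -1]
 [  -2   -4   -2   -1   82   75   55   55   
[... 382 characters left out ...]
 118 145 132 111]
 [132 157 156 202 228 235 225 155 156 154 150 154 116 117 133 143 108]
 [133 160 145 178 210 217 178 149 192 200 154 136 116 116 129 139 110]
 [130 167 141 168 204 193 141 157 206 215 160 137 118 117 144 134 113]
 [118 154 145 184 222 219 151 154 196 183 147 135 118 122 168 164 150]
 [113 134 154 175 212 199 147 143 155 144 135 124 117 143 180 180 187]
 [113 116 148 160 174 149 142 149 153 135 119 118 131 174 180 178 184]
 [124 114 121 160 171 154 148 140 140 123 122 143 170 179 177 175 180]
 [174 155 151 164 178 179 169 153 149 154 166 179 178 175 173 172 179]]
[ 0.47733713 -0.16949188  0.05211386]
[ 0.45716044 -0.17104014  0.0346081 ]
[ 0.46149283 -0.18919572  0.05279221]
```

Depth in the cup shows two balls with tops near 52 mm over two with tops near 31 mm, so all four are in. Now I let the pan swing back and return the card. I lift it, refine the slot's position from the cloud, then insert it.

Run:
```python
from h import *
for th,l,v in((.14,0,.03),(0,.002,.03),(0,.02,.04),(0,.12,.12)):
    p,q=panpose(th,PX,PY,l,0);ctrl.movel(p,q,max_speed=v)
ctrl.movep(*holdpose(.24,0));p,q=holdpose(.15,0);ctrl.movel(p,q,max_speed=.15);ctrl.pause(.3)
s=get_state();print(s["time"],s["width"],np.array(s["contact_force"]).round(2),np.array(s["wrist_torque"]).round(3))
C=np.ascontiguousarray
ims=[]
for n in("side","top"):
    im,d=vision.grab_frame(n);P=cloud(n,d);X,Y,Z=P[...,0],P[...,1],P[...,2];D=P-HOLD
    a=D[...,0]*np.cos(CY)+D[...,1]*np.sin(CY);b=-D[...,0]*np.sin(CY)+D[...,1]*np.cos(CY)
    if n=="side":
        g=(abs(b)<.09)&(abs(a)<.03)&(Z>.14)&(Z<.235)
        print("blade/edge",g.sum(),[ (lo,np.percentile(Z[g&(b>lo)&(b<lo+.02)],2).round(4)) for lo in(-.07,-.05,-.03,-.01,.01,.03,.05) if (g&(b>lo)&(b<lo+.02)).sum()>5],
          "b range",np.percentile(b[g],[1,99]),"a by z",[np.median(a[g&(abs(Z-z)<.008)]).round(4) for z in(.165,.185,.205) if (g&(abs(Z-z)<.008)).sum()>3])
        ims.append(im[140:260,340:460])
    h=(abs(b)<.07)&(abs(a)<.04)&(Z>.045)&(Z<.062)
    if h.sum()>10: print(n,"cheek tops a",np.percentile(a[h],[2,25,50,75,98]).round(4),"b",np.percentile(b[h],[2,98]).round(4),h.sum())
ims.append(im[130:250,140:260])
cv2.imwrite("pics/g7.png",cv2.resize(np.hstack(ims),(800,400),interpolation=2))
```

```text
23.375 0.012747066163477436 [ 0.07  0.56 -1.5 ] [0.006 0.006 0.   ]
blade/edge 955 [(-0.07, np.float64(0.1625)), (-0.05, np.float64(0.1615)), (-0.03, np.float64(0.1624)), (-0.01, np.float64(0.1611)), (0.01, np.float64(0.1622)), (0.03, np.float64(0.1629)), (0.05, np.float64(0.1614))] b range [-0.07436005  0.07464755] a by z [np.float64(0.0032), np.float64(0.0035), np.float64(0.0035)]
side cheek tops a [-0.0219 -0.0127  0.0096  0.0171  0.0248] b [-0.0429  0.0537] 312
top cheek tops a [-0.0234 -0.0175 -0.0129  0.0075  0.0111] b [-0.043   0.0248] 158
```

View pics/g7.png

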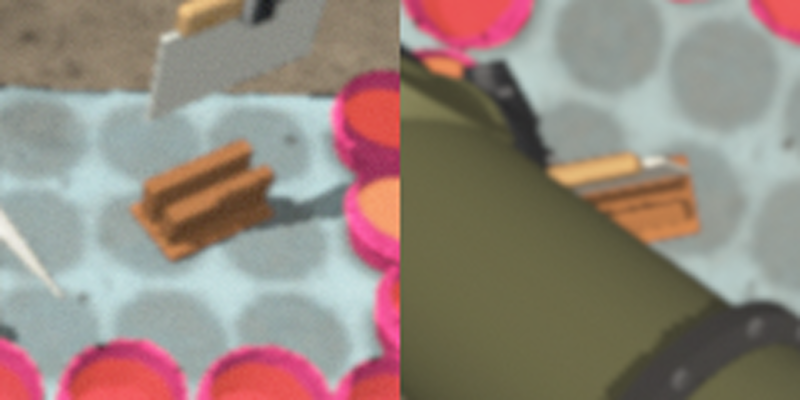

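The card is level, centred and has not slipped, and the slot below it is empty. I insert it at the pose it was taken from.

Run:
```python
from h import *
f0=np.array(get_state()["contact_force"])
for l,v in((.045,.12),(.02,.05),(.006,.03),(.001,.02)):
    p,q=holdpose(l,0);ctrl.movel(p,q,max_speed=v);f=np.array(get_state()["contact_force"])-f0;print(l,f.round(2))
    if np.linalg.norm(f)>12: break
ctrl.ungrasp();ctrl.pause(.3)
p,q=holdpose(.14,0);ctrl.movel(p,q,max_speed=.12)
ctrl.set_joints([1.345,.507,-.238,1.5,.126,1.149,-.155]) if False else ctrl.movel([p[0]-.05,p[1]+.15,.35],q,max_speed=.2)
print(get_state()["time"])
ims=[]
for n in("side","top"):
    im,d=vision.grab_frame(n);P=cloud(n,d);Z=P[...,2];D=P-HOLD
    a=D[...,0]*np.cos(CY)+D[...,1]*np.sin(CY);b=-D[...,0]*np.sin(CY)+D[...,1]*np.cos(CY)
    g=(abs(b)<.09)&(abs(a)<.03)&(Z>.1)&(Z<.14)
    if g.sum()>5: print(n,"grip top z",np.percentile(Z[g],[50,97]).round(4),"a",np.median(a[g]).round(4),"b",np.percentile(b[g],[2,98]).round(4))
    if n=="side":
        for z in(.06,.075,.09): k=(abs(b)<.07)&(abs(a)<.03)&(abs(Z-z)<.006);print("blade a",z,np.median(a[k]).round(4))
    ims.append(im[130:330,180:440] if n=="side" else im[75:275,180:440])
cv2.imwrite("pics/g8.png",cv2.resize(np.hstack(ims),(800,308),interpolation=2))
```

```text
0.045 [0.96 0.88 0.95]
0.02 [-0.15  0.77 -0.31]
0.006 [-0.41  0.46  1.  ]
0.001 [0.2  0.77 1.55]
29.625
side grip top z [0.114  0.1189] a 0.0066 b [-0.0609  0.0564]
blade a 0.06 0.0033
blade a 0.075 0.0037
blade a 0.09 0.0042
top grip top z [0.1161 0.1199] a -0.0004 b [-0.0601  0.057 ]
```

View pics/g8.png

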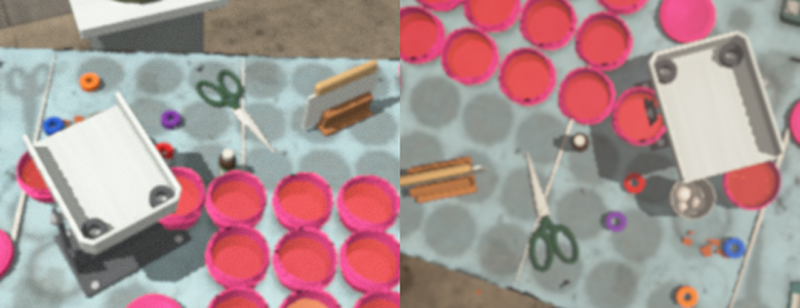

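The card stands upright in its holder, the pan is back at rest with both collars, the cup at (692,198) holds the balls, and cup and tub have not moved.

```bash
python3 -c "
from h import *
print(ticket.close_job())"
```

```text
the job is handed in; nothing more can be done
None
```

The job is handed in: all four balls are in the steel cup, both collars are still in the pan, the pan is back at rest, and the card stands in its holder; the cup and tub look unmoved, the robot's clock read about 30 s, and the hand-in returned no verdict.

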